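# Sort full from empty blank cases at the furnace rack

## Task

Find out which of the three closed cases in the furnace rack are full by raising each one's handle end slightly, its far end staying on the bench. Push every full case home into its own lane, past the sprung pawl that locks it in; draw every empty case straight out towards the robot until it stands wholly clear of its lane's walls, just in front of that lane. Take no case off the bench, do not disturb the other things, and let go of everything.

Things in the scene. Friction and masses are not known exactly. Their poses are not given: they have to be found in the camera images.
- rack: Fixed aluminium rack, 126 mm deep, 336 mm wide, with three lanes along x under a low deck. Origin: middle of the deck's front edge, at bench level. x points into the lanes, away from the robot, y left. Lane centre lines at y = +110, 0, -110 mm; lane walls begin at x = 20 mm, are 66 mm apart and 50 mm high; the lanes' floor is the bench. A rear stop at x = 116 mm ends the lanes.
- deck_edge (a point): Top of the front edge of the deck and the flat white power unit on it, middle, 152 mm up; x, y as the rack. They cover the lanes from x = 0 to 130 mm and from 78 to 152 mm up. So a gripper pointing straight down cannot follow a handle up to this edge; one leaning back towards the robot by 35 to 45 degrees can.
- table: The dark wood bench top, 1.4 x 1.7 m; its surface is z = 0. Origin: the middle of its surface.
- case_a: Closed white case in the left lane, 90 (x) x 62 (y) x 54 mm high; all three look alike. Origin: centre of its underside; x into the lane, z up. A lug stands out 8 mm on its left side at x = 30 to 42 mm. It starts half out of its lane, origin within 8 mm of rack x = 0; home is 60 (held by the pawl) to 71 mm (at the stop). Full: 0.74 to 0.91 kg, empty: 0.18 to 0.20 kg; one or two are full.
- handle_a (a point): Centre of the left case's handle, 75 mm in front of the case's origin and 34 mm up: a grey bar 14 mm thick, 26 mm long along y, its round ends turning in a light pinch, on an 8 mm neck. It carries 3/8 of the weight (2.7 to 3.4 N full, 0.7 N empty) raised about 10 mm, the far lower edge on the bench; friction adds a third while rising, takes it while sinking.
- pawl_a (a joint): Sprung pawl low in the left wall of the left lane, hidden under the deck. 0 rad: reaching into the lane. The lug of a case going in turns it aside, up to 0.3 rad (3 to 5 N besides sliding friction); it springs back behind the lug once the case's origin is past about 62 mm in the rack's x, and then blocks its return.
- case_b: Closed white case in the middle lane, 90 (x) x 62 (y) x 54 mm high; all three look alike. Origin: centre of its underside; x into the lane, z up. A lug stands out 8 mm on its left side at x = 30 to 42 mm. It starts half out of its lane, origin within 8 mm of rack x = 0; home is 60 (held by the pawl) to 71 mm (at the stop). Full: 0.74 to 0.91 kg, empty: 0.18 to 0.20 kg; one or two are full.
- handle_b (a point): Centre of the middle case's handle, 75 mm in front of the case's origin and 34 mm up: a grey bar 14 mm thick, 26 mm long along y, its round ends turning in a light pinch, on an 8 mm neck. It carries 3/8 of the weight (2.7 to 3.4 N full, 0.7 N empty) raised about 10 mm, the far lower edge on the bench; friction adds a third while rising, takes it while sinking.
- pawl_b (a joint): Sprung pawl low in the left wall of the middle lane, hidden under the deck. 0 rad: reaching into the lane. The lug of a case going in turns it aside, up to 0.3 rad (3 to 5 N besides sliding friction); it springs back behind the lug once the case's origin is past about 62 mm in the rack's x, and then blocks its return.
- case_c: Closed white case in the right lane, 90 (x) x 62 (y) x 54 mm high; all three look alike. Origin: centre of its underside; x into the lane, z up. A lug stands out 8 mm on its left side at x = 30 to 42 mm. It starts half out of its lane, origin within 8 mm of rack x = 0; home is 60 (held by the pawl) to 71 mm (at the stop). Full: 0.74 to 0.91 kg, empty: 0.18 to 0.20 kg; one or two are full.
- handle_c (a point): Centre of the right case's handle, 75 mm in front of the case's origin and 34 mm up: a grey bar 14 mm thick, 26 mm long along y, its round ends turning in a light pinch, on an 8 mm neck. It carries 3/8 of the weight (2.7 to 3.4 N full, 0.7 N empty) raised about 10 mm, the far lower edge on the bench; friction adds a third while rising, takes it while sinking.
- pawl_c (a joint): Sprung pawl low in the left wall of the right lane, hidden under the deck. 0 rad: reaching into the lane. The lug of a case going in turns it aside, up to 0.3 rad (3 to 5 N besides sliding friction); it springs back behind the lug once the case's origin is past about 62 mm in the rack's x, and then blocks its return.
- crucible_a: Small white ceramic crucible, 26 mm across, 30 mm high, standing between the left and the middle case. Origin: centre of its underside.
- crucible_b: The same, between the middle and the right case.
- jar: Amber jar with a white lid, 60 mm across, 75 mm high, on the bench to the left. Origin: centre of its underside.
- cup: White ceramic cup, 72 mm across, 80 mm high, on the bench to the right. Origin: centre of its underside.
- brush: Hand brush lying on the bench near the robot, to the right.

How it is judged:
By the outcome, as a careful person would: the job done as asked, in the order asked, and still so for the second after the job is handed in, with the robot touching nothing.
It also fails if it takes over 64 s, if anything falls off the work surface, if the arm or the gripper's body presses on something with over 40 N, if the wrist force passes 120 N, or if a joint passes its speed limit or range.

## Robot

A 7-joint arm with a two-finger parallel gripper is mounted at the origin on the work surface. World frame = base frame: x ahead of the robot, y to its left, z up, the work surface at z = 0. Lengths are in m, angles in rad, forces in N, time in s.
With the tool pointing down it reaches from about 0.425 to 0.925 m from the base axis. Payload 6.8 kg.
Tool frame: the origin (TCP) lies at the very end of the fingers, on their centre line; the grasp point (between the pads) lies 19 mm behind it (r.grip_point_offset is the distance from the TCP to the grasp point, in m); z points along the fingers, y is the line along which they close (so a half turn about z gives the same grasp; the last joint's range is limited). The gripper opens to 85 mm and grips with 20 to 120 N. Pads are 22 mm wide; open, the fingers measure 114 mm over their backs; the gripper's body (76 mm by 85 mm) begins 54 mm behind the grasp point. The pads swing forward as they close: fully open they stand 13 mm farther back than shut.
Start: joints at [-1.394, 0.477, 0.022, 1.555, -0.011, 1.109, -0.083], TCP at [0.19, 0.648, 0.231] pointing down, gripper open.
Joint ranges: [-2.96, 2.96], [-0.34, 2.1], [-1.41, 1.46], [0.24, 2.44], [-1.37, 4.51], [0.17, 1.92], [-2.96, 2.96]. Speed limits (rad/s): [2.39, 2.39, 3.14, 3.14, 3.14, 3.14, 3.14].

## Interface

Orientations are given as a rotation vector (axis times angle).
In Python, from bench import status, eyes, r gives the robot as it stands.
- The arm moves only by the shell command python3 -m crank 'ROWS' [OPENING] [FORCE]. ROWS is JSON, a list of rows, each a list of 6 numbers: the shift along the tool's x, y, z normalised to -1 to 1, where 1 is 0.02 m, then the turn, a rotation vector about the tool's x, y, z normalised to -1 to 1, where 1 is 45 degrees. A call has 1 to 12 rows; each row shifts and turns the commanded pose from where the row before left it, along the tool's axes as they then stand; what a row does not reach is not made up. A row lasts 1/10 s, in which the tool goes at most 50 mm and 8.59 degrees, less where a joint would pass 70% of its speed; a pose out of reach is approached as far as the arm can. A call with a number of a shift or a turn outside -1 to 1 is refused whole. A call with a gripper value outside its range is refused whole. OPENING is the opening, from 0 (shut) to 1 (fully open), set as the call begins (- or left out, the last holds). The fingers move at their own pace and stop on an object; FORCE is the grip in N (left out, the last holds). Time passes only in rows, so rows that do not move let the fingers close. It gives the time, the measured TCP pose, the force, the opening and the grip force at its end, in the units of the state.
- status.get_obs(): the state, without advancing time (a new reading comes with each control period).
- eyes.grab_frame(name): name is "side" or "top" or "wrist"; returns a dict with "image" (480x640x3 uint8, red, green, blue), "depth" (480x640 float32, m along the optical axis (not along the pixel's ray), 0 where there is no reading), "fovy" (degrees; the focal length in pixels is half the picture's height over the tangent of half this angle, whatever the lens; pixels are square), "cx", "cy" (the principal point, pixels), "world_to_cam" (4x4, takes a point from world to camera coordinates). Camera axes: x right, y up, looking along -z (the intrinsics and any distortion apply to the point x, -y, -z); pixel columns grow to the right and rows downward; lengths in m; the calibration is good to about 2 mm. A picture is of the moment at which its call begins.
- r.hand_in(): hands the job in; it is judged then, once.
The state is a dict: "clock": time; "joints": joint angles; "qvel": joint speeds; "tau": joint torques, N m; "tcp_pos": TCP position; "orientation": TCP orientation; "contact_force": force on the tool from outside, world axes, zero at the start; "moment": the same for the moment, N m; "grip_width": finger opening in m; "gripper_force": force on a finger pad.
Only numpy, scipy, OpenCV 4.12 (cv2) and the standard library are available. Lean on these libraries where they do the work, as an engineer would, in place of code of your own. Each camera call takes 0.05 s, during which the arm holds its last target. There are 200 camera calls.

## Working session

There is one attempt and no reset: what is moved stays moved. The work goes in short steps, Python scripts to look and compute and a shell command to move; the robot and the scene stay as the last step left them, time stands still between calls to the robot, and variables do not carry over. Pictures are saved under pics/ and viewed, at most 11 in all, crops included, and the job is handed in when it is done.

```bash
ls; mkdir -p pics; python3 - <<'E'
from bench import status,eyes,r
import cv2,numpy as np
print(status.get_obs(), r.grip_point_offset)
for n in ("top","side"):
    f=eyes.grab_frame(n); np.savez(f"pics/{n}0.npz",**f)
    cv2.imwrite(f"pics/{n}0.png",f["image"][...,::-1]); print(n,f["fovy"],f["cx"],f["cy"],f["world_to_cam"])
E
```

```text
pics
{'clock': 0.0, 'joints': array([-1.39411391,  0.47779891,  0.02235336,  1.55642466, -0.0115087 ,
        1.10929349, -0.08312639]), 'qvel': array([ 7.93315834e-05,  1.14351016e-03,  3.18557445e-04, -1.80656149e-04,
        5.58562748e-04, -1.76085337e-03, -1.52533065e-03]), 'tau': array([-2.63497677e-04, -5.96465492e+01,  1.60802275e+00, -2.81196839e+01,
        1.25496447e-02,  9.39669320e-03, -9.92920860e-06]), 'tcp_pos': array([0.18949705, 0.64725444, 0.23033809]), 'orientation': array([-4.45839189e-01, -3.10966973e+00,  2.81445498e-03]), 'contact_force': array([0.28357707, 0.47522195, 0.11474223]), 'moment': array([0.03315059, 0.01677491, 0.04794987]), 'gripper_force': 0.0, 'grip_width': 0.08564918213406576} 0.0187
top 51.55445431149913 305.307909918657 241.6930795340357 [[-0.01174343 -0.99966759 -0.02295197  0.00428522]
 [ 0.99539236 -0.01387155  0.09487697 -0.5371144 ]
 [-0.09516381 -0.02173203  0.99522438 -1.23830347]
 [ 0.          0.          0.          1.        ]]
side 55.5659898636799 318.860543056094 236.38991618398362 [[ 0.99432822 -0.10615282 -0.00655448 -0.50904965]
 [ 0.10272018  0.94254644  0.31789113 -0.09038701]
 [-0.02756714 -0.3167614   0.94810457 -1.29982692]
 [ 0.          0.          0.          1.        ]]
```

View pics/top0.png

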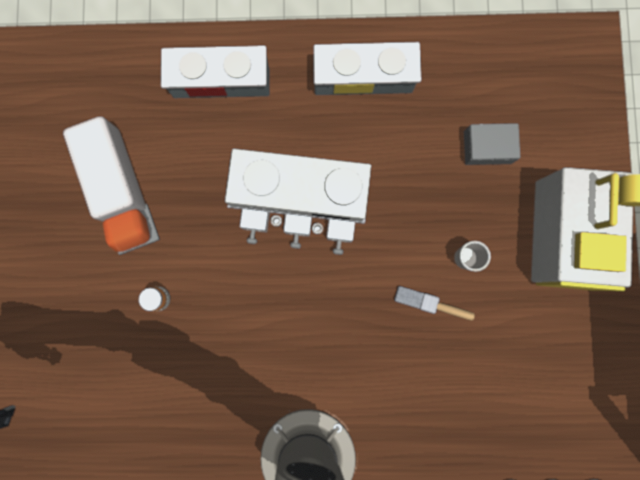

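View pics/side0.png

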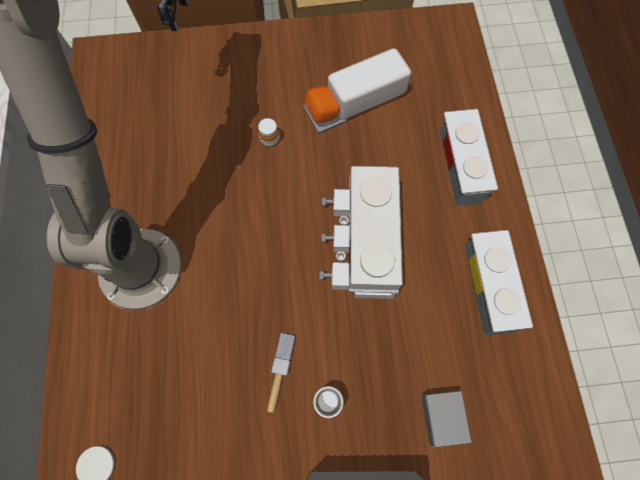

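The top view shows the rack at about (300,185), with the three handles at (252,238), (295,243) and (338,249). The side view shows the handles at (324,202), (324,238) and (323,275). I'll enlarge crops of both next.

```bash
python3 - <<'E'
import cv2,numpy as np
a=cv2.imread("pics/top0.png")[140:260,220:380]; b=cv2.imread("pics/side0.png")[160:300,310:410]
cv2.imwrite("pics/c1.png",cv2.resize(a,None,fx=5,fy=5,interpolation=cv2.INTER_CUBIC))
cv2.imwrite("pics/c2.png",cv2.resize(b,None,fx=4.2,fy=4.2,interpolation=cv2.INTER_CUBIC))
E
cat > h.py <<'E'
import numpy as np
from scipy.spatial.transform import Rotation as R
def load(n): return dict(np.load(f"pics/{n}.npz"))
def ray(f,u,v):
    fl=240/np.tan(np.radians(f["fovy"])/2); W=f["world_to_cam"]
    d=np.array([(u-f["cx"])/fl,-(v-f["cy"])/fl,-1.])
    return -W[:3,:3].T@W[:3,3], W[:3,:3].T@d
def dep(f,u,v):
    o,d=ray(f,u,v); return o+d*float(f["depth"][int(round(v)),int(round(u))])
def plane(f,u,v,z):
    o,d=ray(f,u,v); return o+d*(z-o[2])/d[2]
def tri(f,p,g,q):
    o1,d1=ray(f,*p);o2,d2=ray(g,*q)
    s=np.linalg.lstsq(np.c_[d1,-d2],o2-o1,rcond=None)[0]
    a=o1+s[0]*d1;b=o2+s[1]*d2
    return (a+b)/2,np.linalg.norm(a-b)
E
```

```text
(no output)
```

View pics/c1.png

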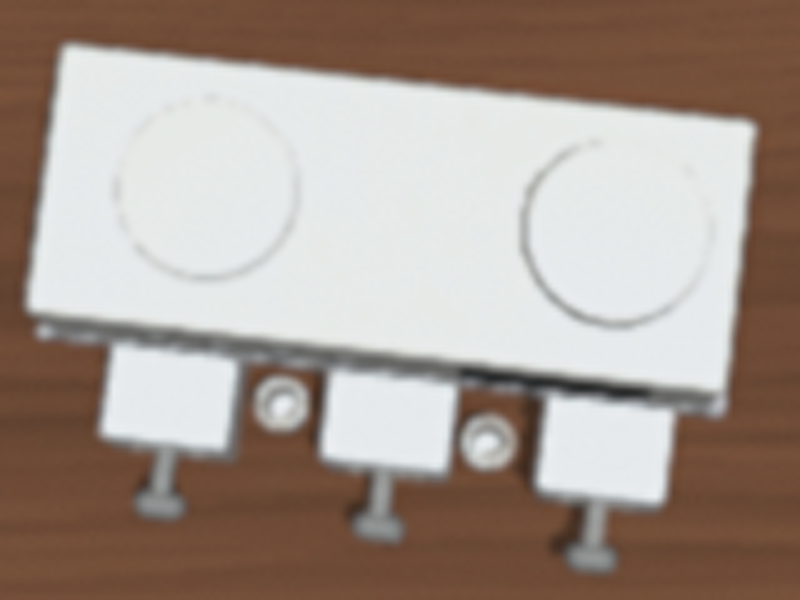

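View pics/c2.png

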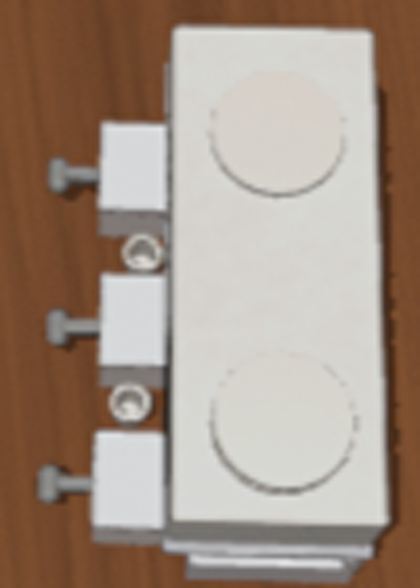

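The crops show the handle bars (top at (160,500), (378,524), (590,555); side at (58,175), (58,328), (49,484)), the front corners of the case lids, and the front edge of the deck. Next I triangulate them.

```bash
python3 - <<'E'
from h import *
T,S=load("top0"),load("side0")
t=lambda x,y:(220+(x+.5)/5-.5,140+(y+.5)/5-.5)
s=lambda x,y:(310+(x+.5)/4.2-.5,160+(y+.5)/4.2-.5)
pts=dict(ha=((160,500),(58,175)),hb=((378,524),(58,328)),hc=((590,555),(49,484)),
 aL=((100,437),(100,123)),aR=((228,452),(100,210)),bL=((320,461),(103,274)),bR=((447,474),(101,366)),
 cL=((536,492),(95,432)),cR=((665,504),(92,527)),dL=((27,313),(174,27)),dR=((720,393),(172,522)),
 bkL=((63,45),(373,30)),bkR=((755,124),(388,525)),ka=((281,404),(143,253)),kb=((488,441),(130,403)))
P={}
for k,(a,b) in pts.items():
    p,e=tri(T,t(*a),S,s(*b)); P[k]=p; print(k,p.round(4),"err",round(e,4),"dep",dep(T,*t(*a)).round(3),dep(S,*s(*b)).round(3))
d=P['dL']-P['dR']; y=np.arctan2(-d[0],d[1]); O=(P['dL']+P['dR'])/2
print("yaw",np.degrees(y),np.linalg.norm(d),O)
c,si=np.cos(y),np.sin(y)
for k,p in P.items():
    q=p-O; print(k,np.round([c*q[0]+si*q[1],-si*q[0]+c*q[1],p[2]],4))
d=P['bkL']-P['bkR'];print(np.degrees(np.arctan2(-d[0],d[1])))
for n,u,v in(("jar",151,299),("cup",474,256)): print(n,plane(T,u,v,.075))
E
```

```text
ha [0.5413 0.1323 0.0389] err 0.0035 dep [0.543 0.132 0.04 ] [0.54  0.133 0.036]
hb [0.5286 0.0226 0.0359] err 0.0021 dep [0.529 0.023 0.039] [0.527 0.022 0.038]
hc [ 0.5112 -0.084   0.0366] err 0.0026 dep [ 0.512 -0.084  0.04 ] [ 0.51  -0.085  0.04 ]
aL [0.5725 0.1602 0.0559] err 0.0017 dep [ 0.581  0.169 -0.   ] [0.576 0.185 0.   ]
aR [0.5645 0.0963 0.0558] err 0.0007 dep [0.567 0.098 0.039] [0.567 0.111 0.018]
bL [0.5604 0.0507 0.0545] err 0.001 dep [0.566 0.054 0.002] [ 0.565  0.071 -0.003]
bR [ 0.5524 -0.0127  0.0533] err 0.0004 dep [ 0.556 -0.012  0.021] [ 0.552 -0.011  0.048]
cL [ 0.543  -0.0568  0.0526] err 0.0 dep [ 0.547 -0.058  0.013] [ 0.546 -0.043  0.   ]
cR [ 0.5345 -0.1204  0.059 ] err 0.0019 dep [ 0.541 -0.125 -0.002] [ 0.534 -0.12   0.055]
dL [0.6198 0.1799 0.1494] err 0.0002 dep [ 0.647  0.208 -0.002] [ 0.639  0.257 -0.003]
dR [ 0.578  -0.1407  0.1423] err 0.0012 dep [ 0.587 -0.146  0.086] [ 0.577 -0.141  0.144]
bkL [0.7464 0.1632 0.1504] err 0.0001 dep [ 0.791  0.189 -0.002] [ 0.783  0.238 -0.002]
bkR [ 0.7023 -0.1585  0.1532] err 0.0001 dep [ 0.741 -0.176 -0.   ] [ 0.734 -0.127 -0.002]
ka [0.5919 0.0718 0.0301] err 0.0007 dep [0.596 0.074 0.001] [0.593 0.079 0.009]
kb [ 0.5706 -0.0335  0.0312] err 0.0019 dep [ 0.575 -0.033  0.004] [ 0.572 -0.026  0.004]
yaw -7.424969518710096 0.32329485169249245 [0.59890047 0.01960028 0.14588689]
ha [-0.0717  0.1043  0.0389]
hb [-0.0701 -0.0062  0.0359]
hc [-0.0736 -0.114   0.0366]
aL [-0.0443  0.136   0.0559]
aR [-0.044   0.0716  0.0558]
bL [-0.0422  0.0258  0.0545]
bR [-0.042  -0.038   0.0533]
cL [-0.0455 -0.083   0.0526]
cR [-0.0457 -0.1472  0.059 ]
dL [0.     0.1616 0.1494]
dR [ 0.     -0.1616  0.1423]
bkL [0.1277 0.1615 0.1504]
bkR [ 0.1256 -0.1633  0.1532]
ka [-0.0137  0.0508  0.0301]
kb [-0.0212 -0.0563  0.0312]
-7.797822108986228
jar [0.39752869 0.37360245 0.075     ]
cup [ 0.49197086 -0.4112053   0.075     ]
```

```bash
cat >> h.py <<'E'
yaw=np.radians(-7.5); U=np.array([np.cos(yaw),np.sin(yaw),0]); V=np.array([-np.sin(yaw),np.cos(yaw),0]); Z=np.array([0,0,1.])
H=dict(a=np.array([.540,.132,.034]),b=np.array([.5275,.0228,.034]),c=np.array([.510,-.0844,.034]))
def ori(lean=40,dy=0):
    l=np.radians(lean); z=np.sin(l)*U-np.cos(l)*Z
    return np.c_[np.cross(V,z),V,z]
def plan(tgt,lean=40,obs=None):
    "turn (tool axes) from here, then shift in the new axes; and shift in present axes"
    from bench import status
    o=obs or status.get_obs(); Rc=R.from_rotvec(o["orientation"]).as_matrix(); Rt=ori(lean); d=tgt-o["tcp_pos"]
    print("t",o["clock"],"tcp",o["tcp_pos"].round(4),"F",o["contact_force"].round(2),"w",round(o["grip_width"],4),"gf",round(o["gripper_force"],1))
    print("turn units",(R.from_matrix(Rc.T@Rt).as_rotvec()/(np.pi/4)).round(3),"shift now-axes",(Rc.T@d/.02).round(3),"shift new-axes",(Rt.T@d/.02).round(3))
E
python3 -c "
from h import *
plan(np.array([.46,.143,.20]));print(ori())"
```

```text
t 0.1 tcp [0.1895 0.6473 0.2304] F [-1.12 -0.31  0.16] w 0.0857 gf 0.0
turn units [-0.07  -0.887 -0.187] shift now-axes [-20.063 -20.398   1.557] shift new-axes [-11.815 -23.234  11.899]
[[-0.75949083  0.13052619  0.63728847]
 [ 0.09998886  0.99144486 -0.08390062]
 [-0.64278761  0.         -0.76604444]]
```

```bash
m="[-0.835,-0.85,0.065,0,0,0]"; python3 -m crank '[[-0.835,-0.85,0.065,0,0,0],[-0.835,-0.85,0.065,0,0,0],[-0.835,-0.85,0.065,0,0,0],[-0.835,-0.85,0.065,0,0,0],[-0.835,-0.85,0.065,0,0,0],[-0.835,-0.85,0.065,0,0,0],[-0.835,-0.85,0.065,0,0,0],[-0.835,-0.85,0.065,0,0,0],[-0.835,-0.85,0.065,0,0,0],[-0.835,-0.85,0.065,0,0,0],[-0.835,-0.85,0.065,0,0,0],[-0.835,-0.85,0.065,0,0,0]]' 0.7 20
python3 -m crank '[[-0.835,-0.85,0.065,0,0,0],[-0.835,-0.85,0.065,0,0,0],[-0.835,-0.85,0.065,0,0,0],[-0.835,-0.85,0.065,0,0,0],[-0.835,-0.85,0.065,0,0,0],[-0.835,-0.85,0.065,0,0,0],[-0.835,-0.85,0.065,0,0,0],[-0.835,-0.85,0.065,0,0,0],[-0.835,-0.85,0.065,0,0,0],[-0.835,-0.85,0.065,0,0,0],[-0.835,-0.85,0.065,0,0,0],[-0.835,-0.85,0.065,0,0,0]]'
python3 -m crank '[[0,0,0,-0.014,-0.177,-0.037],[0,0,0,-0.014,-0.177,-0.037],[0,0,0,-0.014,-0.177,-0.037],[0,0,0,-0.014,-0.177,-0.037],[0,0,0,-0.014,-0.177,-0.037],[0,0,0,0,0,0]]'
python3 - <<'E'
from h import *
from bench import eyes
import cv2
plan(H['a']+ori()[:,2]*(.019-.07))
f=eyes.grab_frame("wrist"); np.savez("pics/w1.npz",**f); cv2.imwrite("pics/w1.png",f["image"][...,::-1])
E
```

```text
clock: 1.3
tcp_pos: [0.3248, 0.3946, 0.2154]
orientation: [-0.446, -3.109, 0.001]
contact_force: [0.1, -0.6, 0.1]
grip_width: 0.0598
gripper_force: 0.0
clock: 2.5
tcp_pos: [0.4598, 0.1427, 0.1998]
orientation: [-0.446, -3.109, 0.0]
contact_force: [0.5, 0.2, 0.3]
grip_width: 0.06
gripper_force: 0.0
clock: 3.1
tcp_pos: [0.458, 0.1362, 0.1971]
orientation: [0.221, 2.579, -0.082]
contact_force: [-0.7, -0.3, -1.2]
grip_width: 0.0601
gripper_force: 0.0
t 3.1 tcp [0.458  0.1362 0.1971] F [-0.66 -0.28 -1.2 ] w 0.0601 gf 0.0
turn units [-0.047 -0.182 -0.035] shift now-axes [1.198 0.521 6.549] shift new-axes [2.107 0.328 6.328]
```

View pics/w1.png

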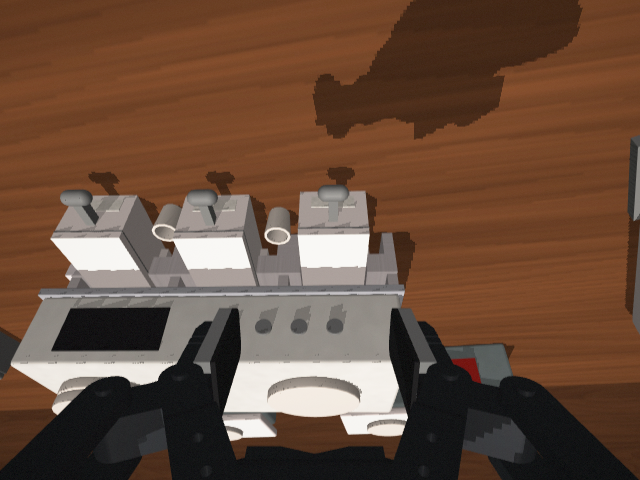

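The wrist view has the robot side at the top. The handles are a (334,193), b (203,199) and c (76,198), and nothing blocks them. Next I cross-check these against the earlier estimates.

```bash
python3 - <<'E'
from h import *
f=load("w1")
T,S=load("top0"),load("side0")
t=lambda x,y:(220+(x+.5)/5-.5,140+(y+.5)/5-.5)
s=lambda x,y:(310+(x+.5)/4.2-.5,160+(y+.5)/4.2-.5)
tp=dict(a=(160,500),b=(378,524),c=(590,555));sp=dict(a=(58,175),b=(58,328),c=(49,484))
for k,p in dict(a=(334,193),b=(203,199),c=(76,198)).items():
    print(k,plane(f,*p,.036).round(4),dep(f,*p).round(4),H[k], "tri w-top",tri(f,p,T,t(*tp[k])),"w-side",tri(f,p,S,s(*sp[k])))
plan(H['a']+ori()[:,2]*(.019-.07))
E
```

```text
a [0.5402 0.1358 0.036 ] [0.5382 0.136  0.0381] [0.54  0.132 0.034] tri w-top (array([0.54405768, 0.13442689, 0.03147323]), np.float64(0.0017734565757007807)) w-side (array([0.54038291, 0.13472804, 0.03474448]), np.float64(0.002352463663995091))
b [0.5292 0.0253 0.036 ] [0.526  0.0273 0.0395] [0.5275 0.0228 0.034 ] tri w-top (array([0.53034351, 0.02351759, 0.03402504]), np.float64(0.0017494374590348314)) w-side (array([0.52871889, 0.02383488, 0.0348825 ]), np.float64(0.0031454496614807892))
c [ 0.5106 -0.0815  0.036 ] [ 0.5076 -0.0778  0.0397] [ 0.51   -0.0844  0.034 ] tri w-top (array([ 0.5126207, -0.0839287,  0.0335923]), np.float64(0.00017315339522122418)) w-side (array([ 0.51075637, -0.08323082,  0.03466823]), np.float64(0.0019014790642911184))
t 3.15 tcp [0.4588 0.1365 0.1977] F [-0.12 -0.58  0.46] w 0.0596 gf 0.0
turn units [-0.047 -0.184 -0.037] shift now-axes [1.231 0.497 6.555] shift new-axes [2.154 0.307 6.325]
```

```bash
sed -i 's/^H=.*/H=dict(a=np.array([.541,.1335,.034]),b=np.array([.528,.0238,.034]),c=np.array([.511,-.0835,.034]))/' h.py
python3 -m crank '[[0,0,0,-0.024,-0.092,-0.018],[0,0,0,-0.024,-0.092,-0.018],[0,0,0,0,0,0]]'
python3 - <<'E'
from h import *
plan(H['a']+ori()[:,2]*(.019-.05))
E
```

```text
clock: 3.45
tcp_pos: [0.4609, 0.1314, 0.1968]
orientation: [0.189, 2.495, -0.085]
contact_force: [0.5, -0.8, 0.4]
grip_width: 0.0598
gripper_force: 0.0
t 3.45 tcp [0.4609 0.1314 0.1968] F [ 0.46 -0.77  0.38] w 0.0598 gf 0.0
turn units [-0.036 -0.073 -0.013] shift now-axes [1.791 0.811 7.321] shift new-axes [2.201 0.625 7.226]
```

```bash

python3 -m crank '[[0,0,0,-0.03,-0.06,-0.012],[0,0,0,0,0,0],[0.36,0.12,0.6,0,0,0],[0.36,0.12,0.6,0,0,0],[0.36,0.12,0.6,0,0,0],[0.36,0.12,0.6,0,0,0],[0.36,0.12,0.6,0,0,0],[0.36,0.12,0.6,0,0,0],[0,0,0.6,0,0,0],[0,0,0.6,0,0,0],[0,0,0,0,0,0]]'
python3 - <<'E'
from h import *
from bench import status
plan(H['a']+ori()[:,2]*(.019-.05)); print(status.get_obs()['joints'].round(3))
E
```

```text
clock: 4.55
tcp_pos: [0.487, 0.1381, 0.0908]
orientation: [0.175, 2.486, -0.095]
contact_force: [-0.4, -0.3, 0.0]
grip_width: 0.0596
gripper_force: 0.0
t 4.55 tcp [0.487  0.1381 0.0908] F [-0.37 -0.33  0.04] w 0.0596 gf 0.0
turn units [-0.041 -0.06   0.002] shift now-axes [-0.359  0.2    2.347] shift new-axes [-0.248  0.125  2.366]
[ 0.126  0.514 -0.972  2.421  1.707  0.903 -0.767]
```

```bash

python3 -m crank '[[-0.1,0.05,0.6,-0.035,0,0],[-0.1,0.05,0.6,0,0,0],[-0.1,0.05,0.6,0,0,0],[0,0,0.5,0,0,0],[0,0,0,0,0,0]]'
python3 - <<'E'
from h import *
from bench import status
plan(H['a']+ori(37)[:,2]*.019,37); print(status.get_obs()['joints'].round(3))
E
```

```text
clock: 5.05
tcp_pos: [0.52, 0.1376, 0.0592]
orientation: [0.164, 2.483, -0.055]
contact_force: [0.4, 0.2, -0.3]
grip_width: 0.0597
gripper_force: 0.0
t 5.05 tcp [0.52   0.1376 0.0592] F [ 0.41  0.17 -0.29] w 0.0597 gf 0.0
turn units [-0.     0.01  -0.001] shift now-axes [-0.074 -0.064  2.601] shift new-axes [-0.095 -0.065  2.6  ]
[ 0.146  0.623 -0.92   2.385  1.864  0.911 -0.806]
```

Good: aligned. Advance, then check with the wrist camera before closing.

```bash

python3 -m crank '[[-0.02,-0.02,0.52,0,0,0],[-0.02,-0.02,0.52,0,0,0],[-0.02,-0.02,0.52,0,0,0],[-0.02,0,0.52,0,0,0],[0,0,0.52,0,0,0],[0,0,0,0,0,0]]'
python3 - <<'E'
from h import *
from bench import eyes
import cv2
plan(H['a']+ori(37)[:,2]*.019,37)
f=eyes.grab_frame("wrist"); np.savez("pics/w2.npz",**f); cv2.imwrite("pics/w2.png",f["image"][...,::-1])
E
```

```text
clock: 5.65
tcp_pos: [0.5526, 0.1319, 0.0187]
orientation: [0.165, 2.483, -0.054]
contact_force: [-0.0, 0.1, 0.3]
grip_width: 0.0596
gripper_force: 0.0
t 5.65 tcp [0.5526 0.1319 0.0187] F [-0.01  0.05  0.32] w 0.0596 gf 0.0
turn units [ 0.001  0.01  -0.003] shift now-axes [ 0.007  0.004 -0.013] shift new-axes [ 0.007  0.004 -0.013]
```

View pics/w2.png

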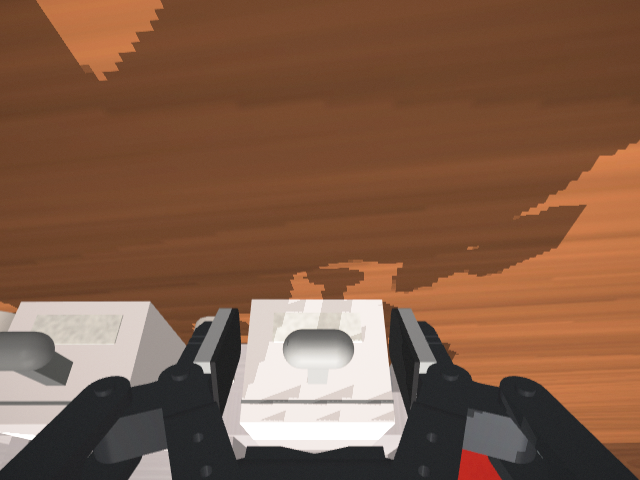

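The bar at (318,348) is centred between the pads, whose inner faces are at columns 237 and 392. I'll take a free baseline, grip, then lift.

```bash
cat >> h.py <<'E'
def force(n=8):
    from bench import status,eyes
    F=[]
    for _ in range(n): eyes.grab_frame("side"); F.append(status.get_obs()["contact_force"])
    o=status.get_obs()
    print("F mean",np.mean(F,0).round(2),"sd",np.std(F,0).round(2),"t",o["clock"],"tcp",o["tcp_pos"].round(4),"w",round(o["grip_width"],4),"gf",round(o["gripper_force"],1))
E
python3 -c "from h import *;force()"
python3 -m crank '[[0,0,0,0,0,0],[0,0,0,0,0,0],[0,0,0,0,0,0],[0,0,0,0,0,0],[0,0,0,0,0,0],[0,0,0,0,0,0],[0,0,0,0,0,0]]' 0 20
python3 -c "from h import *;force(6)"
python3 -m crank '[[-0.14,0,-0.1,0,0,0],[-0.14,0,-0.1,0,0,0],[-0.14,0,-0.1,0,0,0],[0,0,0,0,0,0],[0,0,0,0,0,0]]'
python3 -c "from h import *;force()"
```

```text
F mean [ 0.11 -0.15  0.1 ] sd [0.21 0.49 0.43] t 6.1 tcp [0.5522 0.1326 0.0204] w 0.0594 gf 0.0
clock: 6.8
tcp_pos: [0.5522, 0.1326, 0.0202]
orientation: [0.163, 2.482, -0.053]
contact_force: [-3.0, -0.0, 4.4]
grip_width: 0.0239
gripper_force: 19.5
F mean [-2.54 -0.56  4.79] sd [0.22 0.41 0.37] t 7.1 tcp [0.5521 0.1326 0.0201] w 0.0241 gf 19.5
clock: 7.6
tcp_pos: [0.5554, 0.132, 0.0301]
orientation: [0.164, 2.481, -0.053]
contact_force: [1.3, 0.1, -0.9]
grip_width: 0.024
gripper_force: 19.6
F mean [ 0.49  0.1  -1.3 ] sd [0.4  0.42 0.46] t 8.0 tcp [0.5551 0.132  0.0298] w 0.0238 gf 19.7
```

```bash

python3 -m crank '[[-0.1,0,-0.07,0,0,0],[-0.1,0,-0.07,0,0,0],[0,0,0,0,0,0],[0,0,0,0,0,0]]'
python3 -c "
from h import *
force()
f=load('w2')
from bench import eyes
import cv2
f=eyes.grab_frame('wrist'); cv2.imwrite('pics/w3.png',f['image'][240:,...,::-1])"
python3 -m crank '[[0.1,0,0.07,0,0,0],[0.1,0,0.07,0,0,0],[0,0,0,0,0,0],[0,0,0,0,0,0]]'
python3 -c "from h import *;force()"
```

```text
clock: 8.4
tcp_pos: [0.5567, 0.1319, 0.0348]
orientation: [0.163, 2.482, -0.053]
contact_force: [0.3, -0.0, -1.1]
grip_width: 0.0236
gripper_force: 19.7
F mean [ 0.41  0.16 -0.96] sd [0.43 0.4  0.5 ] t 8.8 tcp [0.5566 0.1319 0.0345] w 0.0238 gf 19.7
clock: 9.25
tcp_pos: [0.5549, 0.1321, 0.0297]
orientation: [0.163, 2.482, -0.053]
contact_force: [0.0, 0.6, -1.1]
grip_width: 0.024
gripper_force: 19.7
F mean [-0.88 -0.02 -0.9 ] sd [0.47 0.65 0.4 ] t 9.65 tcp [0.5552 0.1321 0.0299] w 0.0242 gf 19.7
```

View pics/w3.png

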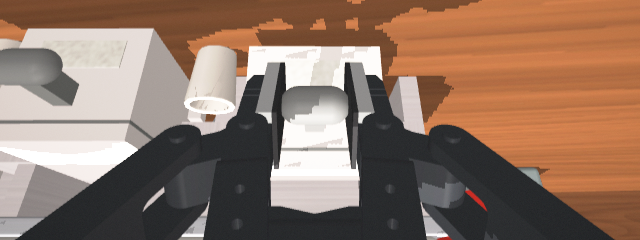

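The picture shows the bar held at (315,105) with the case's front raised. The force is about -0.95 N, both after rising and after sinking, so case a is empty. I'll set it down and go to b.

```bash

python3 -m crank '[[0.14,0,0.1,0,0,0],[0.14,0,0.1,0,0,0],[0.14,0,0.1,0,0,0],[0,0,0,0,0,0]]'
python3 -m crank '[[0,0,0,0,0,0],[0,0,0,0,0,0],[0,0,0,0,0,0],[0,0,-0.5,0,0,0],[0,0,-0.9,0,0,0],[0,0,-0.9,0,0,0],[0,0,-0.7,0,0,0],[0,-0.7,0,0,0,0],[0,-0.9,0,0,0,0],[0,-0.9,0,0,0,0],[0,-0.9,0,0,0,0]]' 0.7
python3 -m crank '[[0,-0.9,0,0,0,0],[0,-0.9,0,0,0,0],[0,0,0,0,0,0]]'
python3 - <<'E'
from h import *
from bench import status
plan(H['b']+ori(35)[:,2]*.019,35); print(status.get_obs()['joints'].round(3))
E
```

```text
clock: 10.05
tcp_pos: [0.5522, 0.1326, 0.0198]
orientation: [0.163, 2.482, -0.053]
contact_force: [0.4, 0.0, 3.0]
grip_width: 0.0237
gripper_force: 19.8
clock: 11.15
tcp_pos: [0.5088, 0.0839, 0.0625]
orientation: [0.141, 2.49, -0.069]
contact_force: [-0.7, 2.6, -3.3]
grip_width: 0.0596
gripper_force: 0.0
clock: 11.45
tcp_pos: [0.5137, 0.0493, 0.0603]
orientation: [0.154, 2.505, -0.068]
contact_force: [-0.3, 0.3, -0.3]
grip_width: 0.0595
gripper_force: 0.0
t 11.45 tcp [0.5137 0.0493 0.0603] F [-0.29  0.29 -0.33] w 0.0595 gf 0.0
turn units [-0.011  0.029  0.014] shift now-axes [ 0.107 -1.149  2.535] shift new-axes [ 0.038 -1.171  2.527]
[ 0.703  0.969 -1.408  2.436  1.923  1.232 -0.441]
```

```bash

python3 -m crank '[[0,-0.3,-0.3,0,0.12,0],[0,-0.3,-0.3,0,0.12,0],[0,-0.3,0,0,0.12,0],[0,-0.3,0,0,0.12,0],[0,0,0,0,0,0]]'
python3 - <<'E'
from h import *
from bench import status
plan(H['b']+ori(15)[:,2]*.019,15); print(status.get_obs()['joints'].round(3))
E
```

```text
clock: 11.95
tcp_pos: [0.5079, 0.0294, 0.0746]
orientation: [0.177, 2.873, -0.043]
contact_force: [1.1, 1.0, -0.5]
grip_width: 0.0598
gripper_force: 0.0
t 11.95 tcp [0.5079 0.0294 0.0746] F [ 1.08  1.05 -0.45] w 0.0598 gf 0.0
turn units [-0.014  0.003  0.012] shift now-axes [-0.461 -0.116  3.178] shift new-axes [-0.47  -0.147  3.176]
[ 0.806  0.814 -1.375  2.208  1.301  0.98   0.123]
```

```bash

python3 -m crank '[[-0.24,-0.07,0.4,-0.014,0,0.012],[-0.24,-0.07,0.6,0,0,0],[0,0,0.6,0,0,0],[0,0,0.6,0,0,0],[0,0,0.6,0,0,0],[0,0,0.38,0,0,0],[0,0,0,0,0,0]]'
python3 - <<'E'
from h import *
from bench import eyes
import cv2
plan(H['b']+ori(15)[:,2]*.019,15);force()
f=eyes.grab_frame("wrist"); np.savez("pics/w4.npz",**f); cv2.imwrite("pics/w4.png",f["image"][...,::-1])
E
```

```text
clock: 12.65
tcp_pos: [0.5296, 0.0233, 0.0118]
orientation: [0.184, 2.878, -0.024]
contact_force: [-0.4, 0.2, 0.0]
grip_width: 0.0596
gripper_force: 0.0
t 12.65 tcp [0.5296 0.0233 0.0118] F [-0.42  0.22  0.05] w 0.0596 gf 0.0
turn units [ 0.001 -0.005  0.004] shift now-axes [-0.209  0.014 -0.146] shift new-axes [-0.209  0.015 -0.145]
F mean [-0.12  0.06 -0.11] sd [0.59 0.28 0.58] t 13.05 tcp [0.5303 0.023  0.0135] w 0.0598 gf 0.0
```

View pics/w4.png

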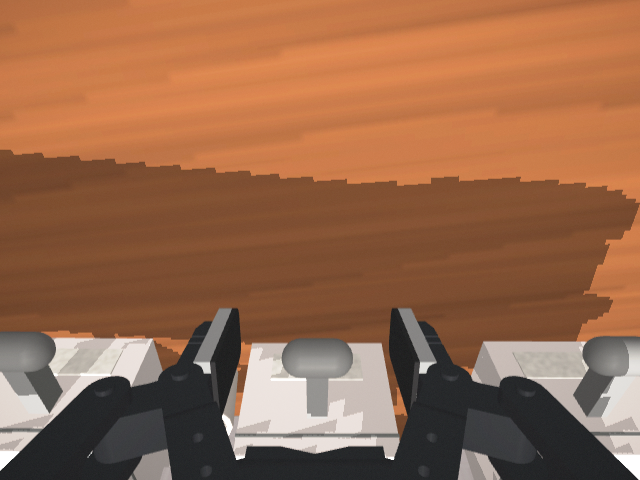

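The bar at (317,358) is centred between the pads. Grip and lift.

```bash

python3 -m crank '[[0,0,0,0,0,0],[0,0,0,0,0,0],[0,0,0,0,0,0],[0,0,0,0,0,0],[0,0,0,0,0,0],[0,0,0,0,0,0]]' 0 20
python3 -m crank '[[-0.1,0,-0.16,0,0,0],[-0.1,0,-0.16,0,0,0],[-0.1,0,-0.16,0,0,0],[0,0,0,0,0,0],[0,0,0,0,0,0]]'
python3 -c "from h import *;force()"
python3 -m crank '[[-0.05,0,-0.08,0,0,0],[-0.05,0,-0.08,0,0,0],[0.05,0,0.08,0,0,0],[0.05,0,0.08,0,0,0],[0,0,0,0,0,0]]'
python3 -c "from h import *;force()"
```

```text
clock: 13.7
tcp_pos: [0.5301, 0.0232, 0.0133]
orientation: [0.184, 2.876, -0.024]
contact_force: [-1.4, -0.2, 4.1]
grip_width: 0.0241
gripper_force: 19.5
clock: 14.2
tcp_pos: [0.5335, 0.0226, 0.0239]
orientation: [0.185, 2.876, -0.024]
contact_force: [1.5, -0.1, -4.0]
grip_width: 0.0239
gripper_force: 19.8
F mean [ 1.82  0.35 -4.22] sd [0.7  0.45 0.4 ] t 14.6 tcp [0.5335 0.0226 0.0239] w 0.0239 gf 19.8
clock: 15.1
tcp_pos: [0.5331, 0.0227, 0.0236]
orientation: [0.184, 2.877, -0.024]
contact_force: [1.1, -0.2, -2.8]
grip_width: 0.0239
gripper_force: 19.9
F mean [ 0.02  0.02 -3.2 ] sd [0.37 0.4  0.35] t 15.5 tcp [0.5332 0.0227 0.0239] w 0.0238 gf 19.9
```

Case b is full (about 3.2 to 4.2 N). Set it down and go to c.

```bash

python3 -m crank '[[0.1,0,0.16,0,0,0],[0.1,0,0.16,0,0,0],[0.1,0,0.16,0,0,0],[0,0,0,0,0,0]]'
python3 -m crank '[[0,0,0,0,0,0],[0,0,0,0,0,0],[0,0,0,0,0,0],[0,0,-0.5,0,0,0],[0,0,-0.9,0,0,0],[0,0,-0.9,0,0,0],[0,0,-0.8,0,0,0],[0,0,0,0,0,0],[0,-0.6,0,0,0,0],[0,-0.8,0,0,0,0],[0,-0.8,0,0,0,0],[0,-0.8,0,0,0,0]]' 0.7
python3 -m crank '[[0,-0.8,0,0,0,0],[0,-0.8,0,0,0,0],[0,-0.8,0,0,0,0],[0,0,0,0,0,0]]'
python3 - <<'E'
from h import *
from bench import status
plan(H['c']+ori(15)[:,2]*.019,15); print(status.get_obs()['joints'].round(3))
E
```

```text
clock: 15.9
tcp_pos: [0.53, 0.0233, 0.0133]
orientation: [0.184, 2.876, -0.025]
contact_force: [-3.5, -1.7, 3.7]
grip_width: 0.024
gripper_force: 20.3
clock: 17.1
tcp_pos: [0.506, -0.036, 0.0721]
orientation: [0.185, 2.878, -0.025]
contact_force: [-0.8, -0.2, 0.6]
grip_width: 0.0597
gripper_force: 0.0
clock: 17.5
tcp_pos: [0.4994, -0.0851, 0.0717]
orientation: [0.191, 2.878, -0.026]
contact_force: [0.1, -0.2, -0.7]
grip_width: 0.0595
gripper_force: 0.0
t 17.5 tcp [ 0.4994 -0.0851  0.0717] F [ 0.13 -0.2  -0.71] w 0.0595 gf 0.0
turn units [-0.002 -0.005 -0.002] shift now-axes [-0.069  0.161  2.916] shift new-axes [-0.057  0.157  2.917]
[ 1.076  0.795 -1.354  2.215  1.264  0.877  0.398]
```

```bash

python3 -m crank '[[-0.04,0.08,0.5,0,0,0],[-0.03,0.08,0.6,0,0,0],[0,0,0.6,0,0,0],[0,0,0.6,0,0,0],[0,0,0.6,0,0,0],[0,0,0,0,0,0]]'
python3 - <<'E'
from h import *
from bench import eyes
import cv2
plan(H['c']+ori(15)[:,2]*.019,15);force(6)
f=eyes.grab_frame("wrist"); np.savez("pics/w5.npz",**f); cv2.imwrite("pics/w5.png",f["image"][240:,...,::-1])
E
```

```text
clock: 18.1
tcp_pos: [0.5165, -0.0797, 0.0155]
orientation: [0.183, 2.879, -0.023]
contact_force: [-0.3, -0.5, 0.8]
grip_width: 0.0599
gripper_force: 0.0
t 18.1 tcp [ 0.5165 -0.0797  0.0155] F [-0.32 -0.5   0.76] w 0.0599 gf 0.0
turn units [ 0.002 -0.005  0.005] shift now-axes [ 0.002 -0.224 -0.008] shift new-axes [ 0.001 -0.224 -0.007]
F mean [-0.11  0.06  0.26] sd [0.5  0.36 0.36] t 18.4 tcp [ 0.5173 -0.0807  0.0178] w 0.0596 gf 0.0
```

View pics/w5.png

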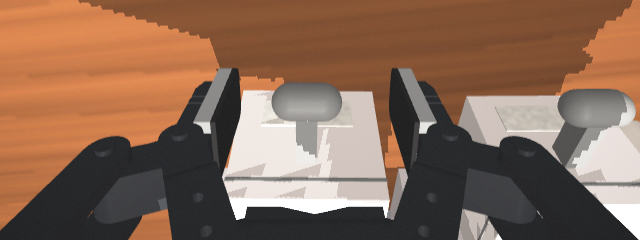

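The bar is at (307,342) and the pads' middle is at column 315, so I shift about 3 mm to the right and 2 mm deeper, then grip and lift.

```bash

python3 -m crank '[[0,-0.15,0.12,0,0,0],[0,0,0,0,0,0]]'
python3 -m crank '[[0,0,0,0,0,0],[0,0,0,0,0,0],[0,0,0,0,0,0],[0,0,0,0,0,0],[0,0,0,0,0,0],[0,0,0,0,0,0]]' 0 20
python3 -m crank '[[-0.1,0,-0.16,0,0,0],[-0.1,0,-0.16,0,0,0],[-0.1,0,-0.16,0,0,0],[0,0,0,0,0,0],[0,0,0,0,0,0]]'
python3 -c "from h import *;force()"
python3 -m crank '[[-0.05,0,-0.08,0,0,0],[-0.05,0,-0.08,0,0,0],[0.05,0,0.08,0,0,0],[0.05,0,0.08,0,0,0],[0,0,0,0,0,0]]'
python3 -c "from h import *;force()"
```

```text
clock: 18.65
tcp_pos: [0.5172, -0.0847, 0.0149]
orientation: [0.186, 2.876, -0.025]
contact_force: [-0.8, -0.7, -1.1]
grip_width: 0.0598
gripper_force: 0.0
clock: 19.25
tcp_pos: [0.5173, -0.0839, 0.0152]
orientation: [0.185, 2.876, -0.025]
contact_force: [-1.1, -0.1, 3.8]
grip_width: 0.0238
gripper_force: 19.5
clock: 19.75
tcp_pos: [0.5208, -0.0844, 0.026]
orientation: [0.185, 2.876, -0.024]
contact_force: [-0.2, 0.5, -0.5]
grip_width: 0.0239
gripper_force: 19.7
F mean [ 0.3  -0.27 -1.03] sd [0.37 0.46 0.47] t 20.15 tcp [ 0.5205 -0.0844  0.0258] w 0.0243 gf 19.7
clock: 20.65
tcp_pos: [0.5203, -0.0843, 0.0255]
orientation: [0.184, 2.877, -0.024]
contact_force: [-0.2, -0.2, -0.8]
grip_width: 0.0239
gripper_force: 19.7
F mean [-0.69 -0.24 -0.93] sd [0.52 0.62 0.53] t 21.05 tcp [ 0.5205 -0.0844  0.0259] w 0.0238 gf 19.7
```

Case c is empty and b is the only full one. I'll set c down, then push b home and draw a and c after that.

```bash

python3 -m crank '[[0.1,0,0.16,0,0,0],[0.1,0,0.16,0,0,0],[0.1,0,0.16,0,0,0],[0,0,0,0,0,0]]'
python3 -m crank '[[0,0,0,0,0,0],[0,0,0,0,0,0],[0,0,0,0,0,0],[0,0,-0.5,0,0,0],[0,0,-0.9,0,0,0],[0,0,-0.9,0,0,0],[0,0,-0.7,0,0,0],[0,0,0,0,0,0],[0,0.6,0,0,0,0],[0,0.8,0,0,0,0],[0,0.8,0,0,0,0],[0,0.8,0,0,0,0]]' 0.7
python3 -m crank '[[0,0.8,0,0,0,0],[0,0.8,0,0,0,0],[0,0.8,0,0,0,0],[0,0,0,0,-0.12,0],[0,0,0,0,-0.12,0],[0,0,0,0,0,0]]'
python3 - <<'E'
from h import *
from bench import status
H['b']+=.001*U
plan(H['b']+ori(25)[:,2]*.019,25); print(status.get_obs()['joints'].round(3))
E
```

```text
clock: 21.45
tcp_pos: [0.5172, -0.0838, 0.0148]
orientation: [0.184, 2.876, -0.024]
contact_force: [1.1, -0.0, 2.5]
grip_width: 0.0241
gripper_force: 19.8
clock: 22.65
tcp_pos: [0.5094, -0.021, 0.0724]
orientation: [0.184, 2.877, -0.023]
contact_force: [-0.1, 0.6, -0.1]
grip_width: 0.0596
gripper_force: 0.0
clock: 23.25
tcp_pos: [0.5127, 0.0264, 0.0714]
orientation: [0.165, 2.691, -0.04]
contact_force: [-0.1, -0.8, 0.4]
grip_width: 0.0595
gripper_force: 0.0
t 23.25 tcp [0.5127 0.0264 0.0714] F [-0.1  -0.76  0.36] w 0.0595 gf 0.0
turn units [0.002 0.013 0.01 ] shift now-axes [ 0.072 -0.034  2.995] shift new-axes [ 0.042 -0.029  2.996]
[ 0.759  0.712 -1.276  2.33   1.582  0.836 -0.166]
```

```bash

python3 -m crank '[[0.04,-0.02,0.5,0,0,0.01],[0.04,-0.02,0.6,0,0,0],[0,0,0.6,0,0,0],[0,0,0.6,0,0,0],[0,0,0.6,0,0,0],[0,0,0.1,0,0,0],[0,0,0,0,0,0],[0,0,0,0,0,0]]'
python3 - <<'E'
from h import *
plan(H['b']+ori(25)[:,2]*.019,25)
E
python3 -m crank '[[0,0,0,0,0,0],[0,0,0,0,0,0],[0,0,0,0,0,0],[0,0,0,0,0,0],[0,0,0,0,0,0],[0,0,0,0,0,0]]' 0 30
python3 - <<'E'
from h import *
o=H['b']+ori(40)[:,2]*.019+.030*U
plan(o,40)
E
```

```text
clock: 24.05
tcp_pos: [0.5401, 0.0215, 0.0185]
orientation: [0.183, 2.688, -0.037]
contact_force: [-0.6, 0.2, 0.3]
grip_width: 0.0597
gripper_force: 0.0
t 24.05 tcp [0.5401 0.0215 0.0185] F [-0.63  0.18  0.25] w 0.0597 gf 0.0
turn units [ 0.002  0.015 -0.007] shift now-axes [ 0.231  0.034 -0.016] shift new-axes [ 0.231  0.036 -0.014]
clock: 24.65
tcp_pos: [0.5401, 0.0213, 0.0187]
orientation: [0.182, 2.687, -0.038]
contact_force: [-2.5, 0.2, 6.8]
grip_width: 0.0234
gripper_force: 29.1
t 24.65 tcp [0.5401 0.0213 0.0187] F [-2.52  0.24  6.79] w 0.0234 gf 29.1
turn units [ 0.    -0.317 -0.006] shift now-axes [-1.363  0.052  0.618] shift new-axes [-1.169  0.046  0.935]
```

```bash

python3 -m crank '[[-0.27,0,0.11,0,-0.05,0],[-0.27,0,0.115,0,-0.05,0],[-0.26,0,0.12,0,-0.055,0],[-0.26,0,0.13,0,-0.055,0],[-0.25,0,0.14,0,-0.055,0],[-0.25,0,0.15,0,-0.055,0],[0,0,0,0,0,0]]'
python3 - <<'E'
from h import *
from bench import status
plan(H['b']+ori(42)[:,2]*.019+.062*U,42); print(status.get_obs()['joints'].round(3))
E
```

```text
clock: 25.35
tcp_pos: [0.5728, 0.0173, 0.0208]
orientation: [0.164, 2.438, -0.055]
contact_force: [-4.5, 1.7, 3.0]
grip_width: 0.0233
gripper_force: 30.2
t 25.35 tcp [0.5728 0.0173 0.0208] F [-4.52  1.66  2.95] w 0.0233 gf 30.2
turn units [ 0.002 -0.044 -0.005] shift now-axes [-1.095  0.033  0.982] shift new-axes [-1.06  0.03  1.02]
[ 0.647  0.939 -1.132  2.369  2.171  1.066 -0.55 ]
```

```bash

python3 -m crank '[[-0.17,0,0.13,0,-0.044,0],[-0.15,0,0.13,0,0,0],[-0.15,0,0.13,0,0,0],[-0.15,0,0.13,0,0,0],[-0.15,0,0.13,0,0,0],[-0.15,0,0.13,0,0,0],[-0.15,0,0.13,0,0,0],[0,0,0,0,0,0]]'
python3 - <<'E'
from h import *
plan(H['b']+ori(42)[:,2]*.019+.062*U,42)
E
python3 -m crank '[[-0.08,0,0.065,0,0,0],[-0.08,0,0.065,0,0,0],[0,0,0,0,0,0]]'
python3 -m crank '[[-0.08,0,0.065,0,0,0],[0,0,0,0,0,0]]'
python3 -m crank '[[-0.08,0,0.065,0,0,0],[0,0,0,0,0,0]]'
python3 - <<'E'
from h import *
plan(H['b']+ori(42)[:,2]*.019+.062*U,42)
E
```

```text
clock: 26.15
tcp_pos: [0.6012, 0.0132, 0.0213]
orientation: [0.164, 2.406, -0.057]
contact_force: [-2.8, 2.0, -4.0]
grip_width: 0.0237
gripper_force: 30.1
t 26.15 tcp [0.6012 0.0132 0.0213] F [-2.76  1.98 -3.95] w 0.0237 gf 30.1
turn units [ 0.001 -0.003 -0.007] shift now-axes [0.018 0.049 0.078] shift new-axes [0.018 0.05  0.078]
clock: 26.45
tcp_pos: [0.6063, 0.0124, 0.0223]
orientation: [0.164, 2.403, -0.058]
contact_force: [-2.8, 2.4, -4.3]
grip_width: 0.0231
gripper_force: 30.1
clock: 26.65
tcp_pos: [0.6085, 0.0121, 0.0226]
orientation: [0.164, 2.402, -0.058]
contact_force: [-1.7, 3.7, -3.2]
grip_width: 0.0235
gripper_force: 30.1
clock: 26.85
tcp_pos: [0.61, 0.0119, 0.0224]
orientation: [0.164, 2.403, -0.058]
contact_force: [-3.8, 3.8, -4.7]
grip_width: 0.0235
gripper_force: 30.2
t 26.85 tcp [0.61   0.0119 0.0224] F [-3.76  3.8  -4.66] w 0.0235 gf 30.2
turn units [ 0.     0.    -0.007] shift now-axes [ 0.386  0.052 -0.18 ] shift new-axes [ 0.386  0.054 -0.18 ]
```

```bash

python3 -m crank '[[-0.04,0,0.07,0,0,0],[-0.04,0,0.07,0,0,0],[0,0,0,0,0,0]]'
python3 -m crank '[[-0.07,0,0.065,0,0,0],[0,0,0,0,0,0]]'
python3 -c "
from h import *;force(4)"
```

```text
clock: 27.15
tcp_pos: [0.6104, 0.012, 0.0207]
orientation: [0.161, 2.406, -0.058]
contact_force: [-16.0, 2.8, 5.5]
grip_width: 0.0237
gripper_force: 30.9
clock: 27.35
tcp_pos: [0.6112, 0.0119, 0.0203]
orientation: [0.16, 2.408, -0.057]
contact_force: [-20.3, 3.0, 6.0]
grip_width: 0.0236
gripper_force: 31.3
F mean [-20.25   1.57   7.18] sd [0.15 0.59 0.38] t 27.55 tcp [0.6112 0.012  0.0203] w 0.0235 gf 31.3
```

```bash

python3 -m crank '[[0.15,0,-0.13,0,0,0],[0.15,0,-0.13,0,0,0],[0.07,0,-0.065,0,0,0],[0,0,0,0,0,0]]'
python3 -m crank '[[0.08,0,-0.065,0,0,0],[0,0,0,0,0,0]]'
python3 -m crank '[[0.08,0,-0.065,0,0,0],[0,0,0,0,0,0]]'
python3 -m crank '[[0.06,0,-0.05,0,0,0],[0,0,0,0,0,0]]'
```

```text
clock: 27.95
tcp_pos: [0.6067, 0.0122, 0.0222]
orientation: [0.165, 2.4, -0.059]
contact_force: [3.8, 2.8, -2.5]
grip_width: 0.0234
gripper_force: 30.3
clock: 28.15
tcp_pos: [0.6041, 0.0125, 0.0217]
orientation: [0.165, 2.401, -0.059]
contact_force: [3.4, 2.9, -3.3]
grip_width: 0.0235
gripper_force: 30.3
clock: 28.35
tcp_pos: [0.6018, 0.0129, 0.0215]
orientation: [0.164, 2.402, -0.059]
contact_force: [3.9, 3.0, -2.4]
grip_width: 0.0234
gripper_force: 30.3
clock: 28.55
tcp_pos: [0.6014, 0.0131, 0.022]
orientation: [0.165, 2.4, -0.058]
contact_force: [6.9, 2.9, -3.9]
grip_width: 0.0236
gripper_force: 30.2
```

The pull is blocked after about 10 mm, so the pawl holds. Ease forward, release with a small opening because of the crucibles, and retreat.

```bash

python3 -m crank '[[-0.05,0,0.09,0,0,0],[-0.05,0,0.09,0,0,0],[0,0,0,0,0,0]]'
python3 -m crank '[[0,0,0,0,0,0],[0,0,0,0,0,0],[0,0,0,0,0,0]]' 0.44
python3 -m crank '[[0,0,-0.3,0,0,0],[0,0,-0.6,0,0,0],[0,0,-0.6,0,0,0],[0,0,-0.6,0,0,0],[0,0,-0.6,0,0,0],[0,0,-0.6,0,0,0],[0,0,-0.6,0,0,0],[0,0,0,0,0,0]]'
python3 - <<'E'
from h import *
from bench import status,eyes
import cv2
plan(H['a']+ori(20)[:,2]*.019,20); print(status.get_obs()['joints'].round(3))
f=eyes.grab_frame("wrist"); np.savez("pics/w6.npz",**f); cv2.imwrite("pics/w6.png",f["image"][...,::-1])
E
```

```text
clock: 28.85
tcp_pos: [0.6027, 0.0131, 0.0204]
orientation: [0.162, 2.402, -0.059]
contact_force: [-6.6, 1.4, 7.4]
grip_width: 0.0236
gripper_force: 31.0
clock: 29.15
tcp_pos: [0.6039, 0.0118, 0.0198]
orientation: [0.165, 2.402, -0.06]
contact_force: [-0.4, -1.4, -0.1]
grip_width: 0.0376
gripper_force: 0.0
clock: 29.95
tcp_pos: [0.5513, 0.0196, 0.079]
orientation: [0.163, 2.401, -0.059]
contact_force: [-0.1, -0.6, -0.3]
grip_width: 0.0377
gripper_force: 0.0
t 29.95 tcp [0.5513 0.0196 0.079 ] F [-0.11 -0.61 -0.25] w 0.0377 gf 0.0
turn units [ 0.001  0.492 -0.005] shift now-axes [2.823 5.565 1.707] shift new-axes [1.948 5.577 2.637]
[ 0.704  0.808 -1.243  2.427  2.073  1.047 -0.554]
```

View pics/w6.png

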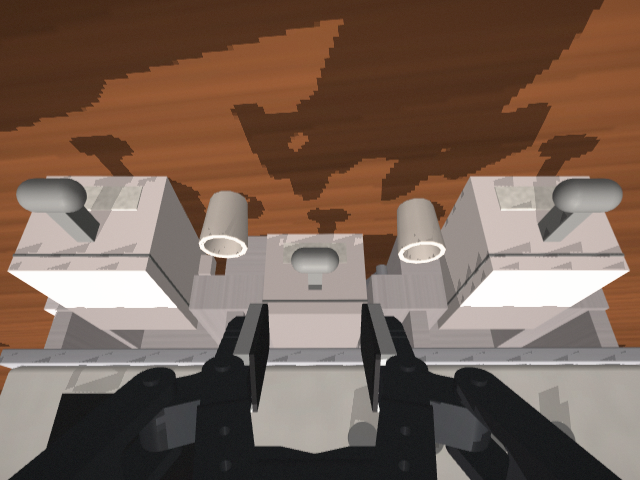

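The picture shows b home (handle at (315,260)), and both crucibles at (225,225) and (420,230) standing undisturbed. On to case a.

```bash

python3 -m crank '[[0.7,0,-0.2,0,0.12,0],[0.7,0,0,0,0.12,0],[0.3,0.5,0,0,0.12,0],[0,0.8,0,0,0.12,0],[0,0.8,0,0,0.1,0],[0,0.8,0,0,0,0],[0,0.8,0,0,0,0],[0,0.8,0,0,0,0],[0,0.8,0,0,0,0],[0,0.2,0,0,0,0],[0,0,0,0,0,0]]' 0.7
python3 - <<'E'
from h import *
from bench import status
plan(H['a']+ori(15)[:,2]*.019,15); print(status.get_obs()['joints'].round(3))
E
```

```text
clock: 31.1
tcp_pos: [0.5377, 0.1328, 0.06]
orientation: [0.193, 2.857, -0.022]
contact_force: [0.0, -0.3, -0.1]
grip_width: 0.0598
gripper_force: 0.0
t 31.1 tcp [0.5377 0.1328 0.06  ] F [ 0.04 -0.33 -0.08] w 0.0598 gf 0.0
turn units [ 0.003  0.021 -0.006] shift now-axes [0.22  0.051 2.243] shift new-axes [0.182 0.057 2.246]
[ 0.492  0.8   -1.228  2.12   1.305  0.949 -0.054]
```

```bash

python3 -m crank '[[0.1,0.05,0.4,0,0.015,0],[0.08,0,0.5,0,0,0],[0,0,0.5,0,0,0],[0,0,0.5,0,0,0],[0,0,0.34,0,0,0],[0,0,0,0,0,0]]'
python3 - <<'E'
from h import *
plan(H['a']+ori(15)[:,2]*.019,15)
E
python3 -m crank '[[0,0,0,0,0,0],[0,0,0,0,0,0],[0,0,0,0,0,0],[0,0,0,0,0,0],[0,0,0,0,0,0],[0,0,0,0,0,0]]' 0 20
python3 - <<'E'
from h import *
from bench import status
print((R.from_rotvec(status.get_obs()['orientation']).as_matrix().T@(-U*.038)/.02).round(3)); plan(H['a'],15)
E
```

```text
clock: 31.7
tcp_pos: [0.5459, 0.1321, 0.0148]
orientation: [0.196, 2.87, -0.022]
contact_force: [-0.5, 0.1, 0.2]
grip_width: 0.0599
gripper_force: 0.0
t 31.7 tcp [0.5459 0.1321 0.0148] F [-0.53  0.05  0.22] w 0.0599 gf 0.0
turn units [ 0.002  0.005 -0.007] shift now-axes [-0.005  0.04  -0.04 ] shift new-axes [-0.005  0.039 -0.04 ]
clock: 32.3
tcp_pos: [0.5462, 0.1327, 0.0165]
orientation: [0.195, 2.868, -0.021]
contact_force: [-2.7, -1.0, 3.9]
grip_width: 0.024
gripper_force: 19.6
[ 1.832 -0.008 -0.502]
t 32.3 tcp [0.5462 0.1327 0.0165] F [-2.65 -0.96  3.87] w 0.024 gf 19.6
turn units [ 0.003  0.007 -0.006] shift now-axes [ 0.023  0.009 -0.914] shift new-axes [ 0.028  0.007 -0.914]
```

```bash

python3 -m crank '[[0.1,0,-0.03,0,0,0],[0.2,0,-0.055,0,0,0],[0.2,0,-0.055,0,0,0],[0.2,0,-0.055,0,0,0],[0.2,0,-0.055,0,0,0],[0.2,0,-0.055,0,0,0],[0.2,0,-0.055,0,0,0],[0.2,0,-0.055,0,0,0],[0.2,0,-0.055,0,0,0],[0.2,0,-0.055,0,0,0],[0,0,0,0,0,0]]'
python3 - <<'E'
from h import *
from bench import status
plan(H['a']-.038*U+ori(15)[:,2]*.019,15); print(status.get_obs()['joints'].round(3))
E
```

```text
clock: 33.4
tcp_pos: [0.5062, 0.138, 0.0161]
orientation: [0.194, 2.869, -0.021]
contact_force: [-2.8, -1.0, 4.8]
grip_width: 0.0242
gripper_force: 19.8
t 33.4 tcp [0.5062 0.138  0.0161] F [-2.83 -0.96  4.84] w 0.0242 gf 19.8
turn units [ 0.003  0.006 -0.005] shift now-axes [-0.092  0.007  0.05 ] shift new-axes [-0.093  0.007  0.05 ]
[ 0.437  0.846 -1.174  2.19   1.413  0.924 -0.197]
```

```bash

python3 -m crank '[[0,0,0,0,0,0],[0,0,0,0,0,0],[0,0,0,0,0,0],[0,0,-0.5,0,0,0],[0,0,-0.9,0,0,0],[0,0,-0.9,0,0,0],[0,0,-0.9,0,0,0],[0,0,0,0,0,0],[0,-0.6,0,0,0,0],[0,-0.9,0,0,0,0],[0,-0.9,0,0,0,0],[0,-0.9,0,0,0,0]]' 0.7
python3 -m crank '[[0,-0.9,0,0,0,0],[0,-0.9,0,0,0,0],[0,-0.9,0,0,0,0],[0,-0.9,0,0,0,0],[0,-0.9,0,0,0,0],[0,-0.9,0,0,0,0],[0,-0.9,0,0,0,0],[0,-0.9,0,0,0,0],[0,-0.9,0,0,0,0],[0,0,0,0,0,0]]'
python3 - <<'E'
from h import *
from bench import status
plan(H['c']+ori(15)[:,2]*.019,15); print(status.get_obs()['joints'].round(3))
E
```

```text
clock: 34.6
tcp_pos: [0.4811, 0.0737, 0.0774]
orientation: [0.195, 2.869, -0.021]
contact_force: [0.7, 0.5, 0.1]
grip_width: 0.0602
gripper_force: 0.0
clock: 35.6
tcp_pos: [0.4588, -0.0885, 0.0764]
orientation: [0.201, 2.869, -0.023]
contact_force: [-0.7, -0.2, 0.1]
grip_width: 0.0594
gripper_force: 0.0
t 35.6 tcp [ 0.4588 -0.0885  0.0764] F [-0.69 -0.24  0.14] w 0.0594 gf 0.0
turn units [ 0.     0.005 -0.011] shift now-axes [-1.9    0.606  3.668] shift new-axes [-1.919  0.589  3.661]
[ 1.128  0.682 -1.336  2.302  1.222  0.76   0.396]
```

```bash

python3 -m crank '[[-0.6,0.28,0.17,0,0,-0.01],[-0.7,0.28,0.3,0,0,0],[-0.6,0,0.4,0,0,0],[0,0,0.6,0,0,0],[0,0,0.6,0,0,0],[0,0,0.6,0,0,0],[0,0,0.6,0,0,0],[0,0,0.4,0,0,0],[0,0,0,0,0,0],[0,0,0,0,0,0]]'
python3 - <<'E'
from h import *
plan(np.array([.5173,-.0845,.015]),15)
E
```

```text
clock: 36.6
tcp_pos: [0.5167, -0.0817, 0.0164]
orientation: [0.183, 2.869, -0.022]
contact_force: [-0.0, 0.4, -0.5]
grip_width: 0.0595
gripper_force: 0.0
t 36.6 tcp [ 0.5167 -0.0817  0.0164] F [-0.01  0.38 -0.49] w 0.0595 gf 0.0
turn units [0.003 0.007 0.004] shift now-axes [-0.028 -0.133  0.082] shift new-axes [-0.029 -0.133  0.082]
```

```bash

python3 -m crank '[[-0.02,-0.13,0.08,0,0,0],[0,0,0,0,0,0],[0,0,0,0,0,0]]'
python3 -m crank '[[0,0,0,0,0,0],[0,0,0,0,0,0],[0,0,0,0,0,0],[0,0,0,0,0,0],[0,0,0,0,0,0],[0,0,0,0,0,0]]' 0 20
python3 -m crank '[[0.1,0,-0.03,0,0,0],[0.2,0,-0.055,0,0,0],[0.2,0,-0.055,0,0,0],[0.2,0,-0.055,0,0,0],[0.2,0,-0.055,0,0,0],[0.2,0,-0.055,0,0,0],[0.2,0,-0.055,0,0,0],[0.2,0,-0.055,0,0,0],[0.2,0,-0.055,0,0,0],[0.1,0,-0.03,0,0,0],[0,0,0,0,0,0]]'
```

```text
clock: 36.9
tcp_pos: [0.5172, -0.0851, 0.0153]
orientation: [0.184, 2.868, -0.023]
contact_force: [-0.4, -0.7, 0.1]
grip_width: 0.0602
gripper_force: 0.0
clock: 37.5
tcp_pos: [0.5171, -0.0848, 0.0151]
orientation: [0.184, 2.869, -0.023]
contact_force: [-1.5, -0.5, 4.4]
grip_width: 0.0239
gripper_force: 19.4
clock: 38.6
tcp_pos: [0.4793, -0.08, 0.015]
orientation: [0.184, 2.87, -0.023]
contact_force: [-1.6, -0.3, 4.7]
grip_width: 0.024
gripper_force: 19.9
```

```bash

python3 -m crank '[[0,0,0,0,0,0],[0,0,0,0,0,0],[0,0,0,0,0,0],[0,0,-0.5,0,0,0],[0,0,-0.9,0,0,0],[0,0,-0.9,0,0,0],[0,0,-0.9,0,0,0],[0,0,-0.9,0,0,0],[0,-0.6,-0.9,0,0,0],[0,-0.9,-0.9,0,0,0],[0,-0.9,-0.9,0,0,0],[0,-0.9,-0.9,0,0,0]]' 0.7
python3 -m crank '[[0,-0.9,0,0,0,0],[0,-0.9,0,0,0,0],[0,-0.9,0,0,0,0],[0,-0.9,0,0,0,0],[0,-0.9,0,0,0,0],[0,-0.9,0,0,0,0],[0,-0.9,0,0,0,0],[0,-0.9,0,0,0,0],[0,0,0,0,0,0]]'
python3 - <<'E'
from h import *
from bench import eyes
import cv2
ims=[]
for n,(r0,r1,c0,c1) in dict(top=(140,280,220,380),side=(160,300,300,410)).items():
    f=eyes.grab_frame(n); np.savez(f"pics/{n}9.npz",**f)
    ims.append(cv2.resize(f["image"][r0:r1,c0:c1,::-1],None,fx=2.9,fy=2.9,interpolation=cv2.INTER_CUBIC))
cv2.imwrite("pics/end.png",np.hstack(ims)); print([i.shape for i in ims])
E
```

```text
clock: 39.8
tcp_pos: [0.4308, -0.1409, 0.164]
orientation: [0.183, 2.869, -0.022]
contact_force: [-0.3, 0.3, -0.6]
grip_width: 0.0598
gripper_force: 0.0
clock: 40.7
tcp_pos: [0.4123, -0.2855, 0.163]
orientation: [0.189, 2.869, -0.022]
contact_force: [0.7, 0.2, 1.3]
grip_width: 0.0597
gripper_force: 0.0
[(406, 464, 3), (406, 319, 3)]
```

View pics/end.png

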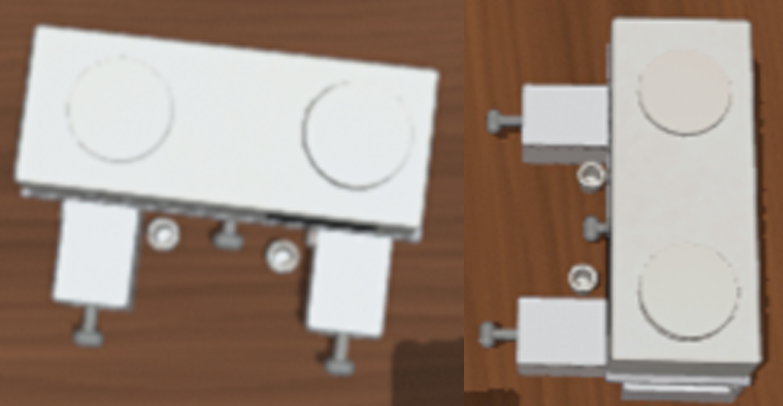

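The picture shows b home (handle at (228,235)), a and c drawn out and straight, and the crucibles in place. Check their rack coordinates.

```bash
python3 - <<'E'
from h import *
f=load("top9");g=load("side9"); O=np.array([.598,.0136,0])
t=lambda x,y:(220+(x+.5)/2.9-.5,140+(y+.5)/2.9-.5)
s=lambda x,y:(300+(x-464+.5)/2.9-.5,160+(y+.5)/2.9-.5)
for n,a,b in(("aL",(53,299),(522,86)),("aR",(128,307),(522,145)),("cL",(307,328),(518,298)),("cR",(381,335),(518,362)),("ha",(88,337),(493,121)),("hb",(228,238),(591,229)),("hc",(339,365),(487,334)),("ka",(163,234),(591,174)),("kb",(283,256),(582,277))):
    p,e=tri(f,t(*a),g,s(*b)); q=p-O
    print(n,(np.array([q@U,q@V,p[2]])*1000).round(1),round(e*1000,1))
E
```

```text
aL [-84.  141.5  52.3] 2.0
aR [-83.   76.   57.3] 0.7
cL [-82.9 -78.2  55. ] 1.0
cR [ -81.6 -141.    61. ] 0.3
ha [-112.2  109.3   37.6] 2.1
hb [-12.6  -1.2  35.4] 3.7
hc [-111.  -109.6   39.3] 2.4
ka [-14.1  56.3  33.3] 1.1
kb [-21.8 -50.5  35.7] 1.7
```

```bash
python3 -c "
from bench import r
print(r.hand_in())"
```

```text
the job is handed in; nothing more can be done
None
```

The job is handed in at about 41 s: case b was the only full one and is pushed home, held by its pawl (a pull back was blocked); a and c were empty and stand about 12 mm clear in front of their lanes, with the crucibles where they were and the gripper touching nothing.

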